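# Hold the detector cover over its housing for screwing

## Task

Pick up the blue cover plate that has three holes by its black handle and hold it level, hovering about a centimetre above the open metal housing, with each of its three holes centred over one of the three threaded holes in the housing's rim, so that I can start the screws. Do not let the plate knock against or rest on the housing, leave the two-hole plate and the other things on the table where they are, and finish while still holding the plate there.

Things in the scene. Friction and masses are not known exactly. Their poses are not given: they have to be found in the camera images.
- cover: the cover plate to use: blue plate 90 x 64 x 5 mm (x, y, z) lying flat, about 0.2 kg, balanced about its centre, with THREE through holes of 10 mm diameter near three of its corners (none at the -x, -y corner). Origin: centre of the underside, z up, x along the long side. A black bar handle runs along x over its middle
- cover_handle (a point): centre of the cover's black bar handle, 32 mm above the plate's underside: bar 56 mm long (along the plate's x), 14 mm wide, 14 mm high, with 20 mm of free height under it, on two 10 mm steel posts at x = +-20 mm
- cover_hole0 (a point): centre of the plate's hole at x = +37, y = +24 mm, on its underside; belongs over thread0
- cover_hole1 (a point): centre of the plate's hole at x = +37, y = -24 mm, on its underside; belongs over thread1
- cover_hole2 (a point): centre of the plate's hole at x = -37, y = +24 mm, on its underside; belongs over thread2
- spare_plate: the other blue plate, same size and handle but with only TWO holes, in the middle of its short sides; not wanted. Origin: centre of the underside
- housing: open aluminium detector housing bolted to the table, 90 x 64 x 45 mm (x, y, z); in its top a 45 x 41 mm window and three 6 mm threaded holes near three corners (none at the -x, -y corner). Feet stick out at +-y, a brass socket at +x. Origin: centre of the underside, z up. With the cover the right way round, its x and y axes point like the housing's
- housing_top (a point): centre of the housing's top face, 45 mm above the table, axes as the housing's
- thread0 (a point): mouth of the threaded hole at x = +37, y = +24 mm of the housing, on its top face
- thread1 (a point): mouth of the threaded hole at x = +37, y = -24 mm of the housing, on its top face
- thread2 (a point): mouth of the threaded hole at x = -37, y = +24 mm of the housing, on its top face
- driver_red: bystander: loose red screwdriver, 194 x 25 x 28 mm, lying; origin at its middle underside
- tape_roll: bystander: loose blue tape roll, 54 mm across, 19 mm high; origin at its middle underside
- dish_a: bystander: loose lidded dish, 55 mm across, 14 mm high; origin at its middle underside

How it is judged:
On the way:
1. the three-hole plate is lifted clear of the table in the fingers (height (world z) of cover above 0.03 m and contact force between the fingers and cover above 1 N), for 0.2 s.
At the end, for the whole second after the job is handed in: The fingers still hold the three-hole plate at rest, level within 5 degrees, its underside 4 to 20 mm above the housing's top and not touching it, each of its three holes within 4 mm (horizontally) of the centre of its threaded hole (horizontal distance between cover_hole0 and thread0 below 0.004 m and horizontal distance between cover_hole1 and thread1 below 0.004 m and horizontal distance between cover_hole2 and thread2 below 0.004 m and z of cover in the frame of housing_top between 0.004 and 0.02 m and angle between cover's own z axis and vertical below 0.09 rad and contact force between cover and housing below 0.3 N and contact force between the fingers and cover above 1 N and linear speed of cover below 0.02 m/s); the arm keeps its last pose, push and grip.
It fails at once if the cover plate knocks against the housing (more than 1 N) (contact force between cover and housing above 1 N).
It fails at once if the two-hole plate is moved by more than 20 mm (distance of spare_plate from where it was at the start of the episode above 0.02 m).
It fails at once if a bystander is moved by more than 30 mm (distance of any of driver_red, tape_roll, dish_a from where it was at the start of the episode above 0.03 m).
It also fails if it takes over 35 s, if anything falls off the work surface, if the arm or the gripper's body presses on something with over 40 N, if the wrist force passes 120 N, or if a joint passes its speed limit or range.

## Robot

A 7-joint arm with a two-finger parallel gripper is mounted at the origin on a cart in front of the work surface, level with it; the furniture and walls round the work are solid. World frame = base frame: x ahead of the robot, y to its left, z up, the work surface at z = 0. Lengths are in m, angles in rad, forces in N, time in s.
With the tool pointing down it reaches from about 0.4 to 0.85 m from the base axis. Payload 4.5 kg.
Tool frame: the origin (TCP) lies at the very end of the fingers, on their centre line; the grasp point (between the pads) lies 19 mm behind it (r.grip_depth is the z of the grasp point in the tool frame, in m); z points along the fingers, y is the line along which they close (so a half turn about z gives the same grasp; the last joint's range is limited). The gripper opens to 88 mm and grips with 3 to 60 N. Pads are 18 mm wide; open, the fingers measure 123 mm over their backs; the gripper's body (75 mm by 187 mm) begins 45 mm behind the grasp point.
Start: joints at [-1.19, 0.689, -0.195, 1.565, 0.157, 0.902, -0.215], TCP at [0.212, 0.588, 0.239] pointing down, gripper open.
Joint ranges: [-3.01, 3.01], [-0.46, 2.08], [-1.47, 1.51], [0.13, 2.56], [-1, 4.14], [0.04, 2.09], [-2.66, 2.66]. Speed limits (rad/s): [2.57, 2.57, 3.14, 3.14, 3.14, 3.14, 3.14].

## Interface

Orientations are given as a unit quaternion [x, y, z, w].
In Python, from plant import r, viewer, ticket gives the robot as it stands (r), with the cameras (viewer) and the job (ticket).
- The arm moves only by the tool inch_along, called as a command line: name --argument value ..., lists and objects as JSON in quotes. Schema: {"type":"object","properties":{"plan":{"type":"string"},"squeeze":{"type":"number"},"only":{"type":"string"},"quiet":{"type":"boolean"},"lines":{"type":"string"}},"required":["plan"],"additionalProperties":false}. plan is a string of 1 to 10 rows, parted by a bar, with the numbers parted by spaces; each row has 7 numbers: the opening from 0.0 (shut) to 1.0 (fully open), then dx, dy, dz in shares of 80 cm (1.0 is 80 cm), then a rotation vector rx, ry, rz in shares of pi rad (1.0 is pi rad); each row is the pose to reach, as a shift and turn from the pose commanded when the call began, along the tool's axes at that moment; what a row does not reach only later rows make up. A row lasts 1/10 s, in which the tool goes at most 0.05 m and 0.15 rad, less where a joint would pass 70% of its speed; a pose out of reach is approached as far as the arm can. The fingers move at their own pace and stop on an object; squeeze is the grip in N (left out, the last holds). Time passes only in rows, so rows that do not move let the fingers close. The tool returns the time, the measured TCP pose, the force, the opening and the grip force at its end. only (a regular expression) keeps the lines of the reply that match it, lines (a string "A,B") keeps lines A to B, and quiet returns only ok. Input that does not fit is refused with a message, and nothing moves.
- r.get_state(): the state, without advancing time (a new reading comes with each control period).
- viewer.snapshot(name): name is "scene" or "side" or "wrist"; returns the picture (480x640x3 uint8, red, green, blue); there is no depth.
- viewer.camera_params(name): a dict with "fx", "fy", "cx", "cy" (pixels), "rvec" (rotation vector, rad) and "tvec" (3), from world to camera coordinates, as OpenCV has them. Camera axes: x right, y down, z forward; pixel columns grow to the right and rows downward; lengths in m; the calibration is good to about 2 mm. A picture is of the moment at which its call begins: read the wrist's pose just before it. camera_params takes no time and is no camera call; for the wrist camera it gives the pose at the moment of the call.
- ticket.finish_job(): hands the job in; it is judged then, once.
The state is a dict: "clock": time; "q": joint angles; "qd": joint speeds; "joint_torque": joint torques, N m; "tool_pos": TCP position; "eef_rot": TCP orientation; "contact_force": force on the tool from outside, world axes, zero at the start; "moment": the same for the moment, N m; "opening": opening from 0.0 (shut) to 1.0 (fully open); "finger_force": force on a finger pad.
Only numpy, scipy, OpenCV 4.12 (cv2) and the standard library are available. Lean on these libraries where they do the work, as an engineer would, in place of code of your own. Each camera call takes 0.05 s, during which the arm holds its last target. There are 200 camera calls.

## Working session

There is one attempt and no reset: what is moved stays moved. The work goes in short steps, Python scripts to look and compute and a tool call to move; the robot and the scene stay as the last step left them, time stands still between calls to the robot, and variables do not carry over. Pictures are saved under pics/ and viewed, at most 10 in all, crops included, and the job is handed in when it is done.

```bash
ls; mkdir -p pics
```

Run:
```python
from plant import r, viewer, ticket
import cv2
for n in ("scene","side"):
    cv2.imwrite(f"pics/{n}0.png",viewer.snapshot(n)[:,:,::-1])
    p=viewer.camera_params(n);print(n,p)
s=r.get_state();print(s["clock"],s["tool_pos"],s["eef_rot"],r.grip_depth)
```

```text
pics
plant.py
scene {'fx': 526.5807367431204, 'fy': 526.5807367431204, 'cx': 315.7873725015356, 'cy': 244.0515284229418, 'rvec': array([ 1.90613353, -0.61091662,  0.43662566]), 'tvec': array([-0.40358779,  0.17774884,  1.35128999])}
side {'fx': 608.8630027475451, 'fy': 608.8630027475451, 'cx': 323.6388768915299, 'cy': 247.8613648877686, 'rvec': array([ 0.64014673, -2.46908633,  1.35463625]), 'tvec': array([0.46692604, 0.18183157, 1.5684672 ])}
0.1 [0.21226123 0.58725462 0.23798526] [ 1.72484607e-01  9.85011874e-01 -8.12582215e-04 -8.76607052e-05] -0.0187
```

View pics/scene0.png

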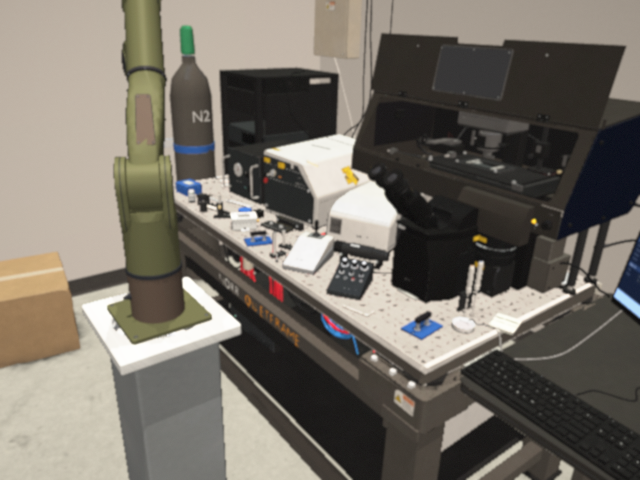

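View pics/side0.png

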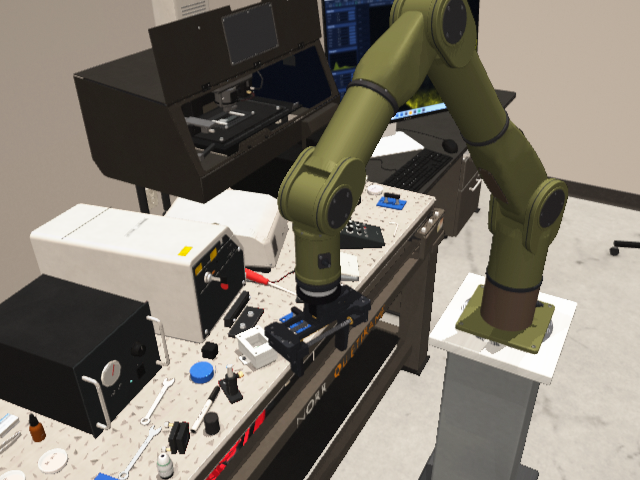

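The scene view shows blue plates at (422,326) and (258,240). The side view shows blue at (392,202) and at (295,325) under the gripper, with the housing at (256,347). I'll look through the wrist camera and zoom in on both plates.

Create h.py:
```python
from plant import r, viewer, ticket
import cv2, numpy as np
from scipy.spatial.transform import Rotation as R
def cam(n):
    p=viewer.camera_params(n); K=np.array([[p["fx"],0,p["cx"]],[0,p["fy"],p["cy"]],[0,0,1]])
    M=R.from_rotvec(p["rvec"]).as_matrix(); return K,M,np.array(p["tvec"])
def plane(c,uv,z):
    K,M,t=c; o=-M.T@t; d=(M.T@np.linalg.inv(K)@np.c_[np.atleast_2d(uv),np.ones(len(np.atleast_2d(uv)))].T).T
    return o+d*((z-o[2])/d[:,2])[:,None]
def proj(c,P):
    K,M,t=c; q=(K@(M@np.atleast_2d(P).T+t[:,None])).T; return q[:,:2]/q[:,2:]
def tri(c1,u1,c2,u2):
    P=[c[0]@np.c_[c[1],c[2]] for c in (c1,c2)]
    X=cv2.triangulatePoints(P[0],P[1],np.float64(u1).T,np.float64(u2).T); return (X[:3]/X[3]).T
```

Run:
```python
from h import *
a=cv2.imread("pics/scene0.png");b=cv2.imread("pics/side0.png")
c=cam("wrist");w=viewer.snapshot("wrist")[:,:,::-1]
cv2.imwrite("pics/wrist0.png",w)
f=lambda im,x,y,d=50:cv2.resize(im[y-d*3//4:y+d*3//4,x-d:x+d],(400,300),interpolation=cv2.INTER_CUBIC)
cv2.imwrite("pics/crops.png",np.vstack([np.hstack([f(a,422,326,30),f(a,258,240,40)]),np.hstack([f(b,392,202,30),f(b,275,335)])]))
print(plane(cam("scene"),[[422,328],[258,240]],0.005),plane(cam("side"),[[392,202],[295,325],[256,347]],0.005))
```

```text
[[ 0.50619423 -0.43828638  0.005     ]
 [ 0.45514407  0.26891911  0.005     ]] [[ 0.51097211 -0.43657641  0.005     ]
 [ 0.45752538  0.28735124  0.005     ]
 [ 0.49693123  0.40372291  0.005     ]]
```

View pics/wrist0.png

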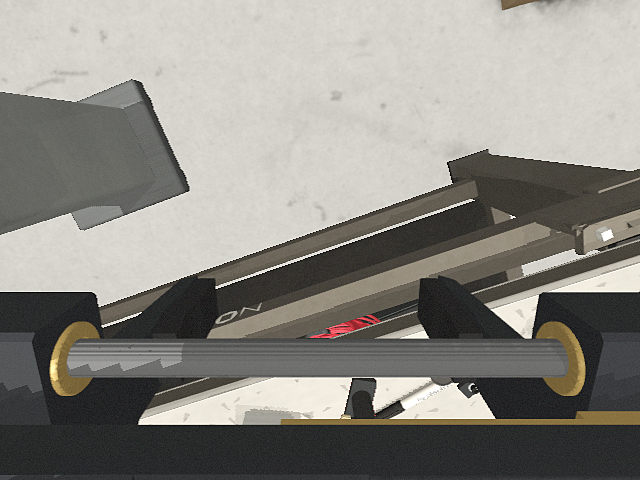

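View pics/crops.png

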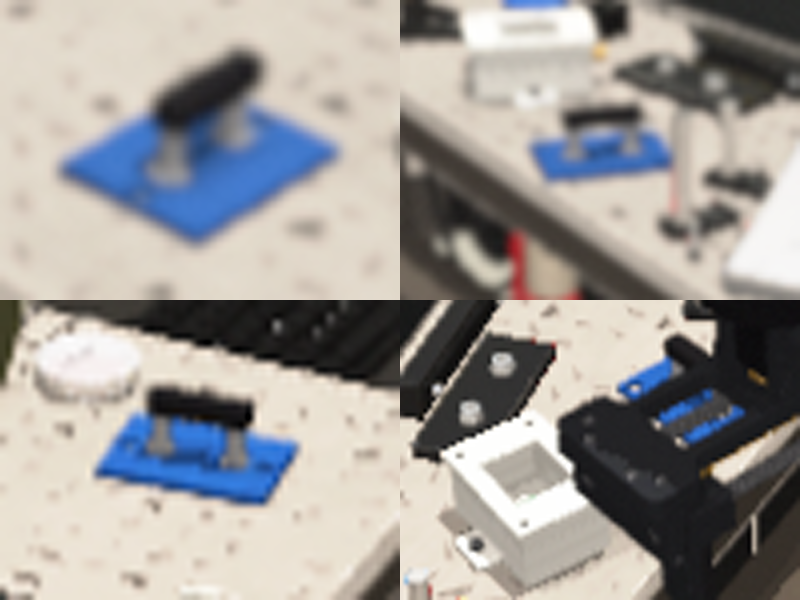

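The crops show the right-hand plate (at y=-0.437) with a hole in the middle of its short side, so that is the spare. The cover should be the plate near (0.456, 0.28), and the housing is near (0.50, 0.40). I'll work out the wrist camera geometry next so I can place it for a look.

Run:
```python
from h import *
np.set_printoptions(precision=4,suppress=True)
s=r.get_state();T=R.from_quat(s["eef_rot"]).as_matrix();c=cam("wrist")
o=-c[1].T@c[2]
print("cam pos in tool",T.T@(o-s["tool_pos"]));print("cam axes in tool (cols x,y,z)\n",T.T@c[1].T); print("tool axes in world\n",T, c[0])
print(plane(c,[[320,240],[320,0],[0,240],[640,240],[320,330]],0))
b=cam("side")
print("top corners", plane(b,np.array([[444,456],[532,413],[610,498],[515,540]])*[.25,.25]+[225-100,298-75] if 0 else [[225+(444-400)*.25,297.5+(456-300)*.25],[225+(532-400)*.25,297.5+(413-300)*.25],[225+(610-400)*.25,297.5+(498-300)*.25],[225+(515-400)*.25,297.5+(540-300)*.25]],0.045))
```

```text
cam pos in tool [ 0.0687  0.0004 -0.1463]
cam axes in tool (cols x,y,z)
 [[ 0.0001 -0.9637 -0.267 ]
 [ 1.      0.0007 -0.0022]
 [ 0.0023 -0.267   0.9637]]
tool axes in world
 [[-0.9405  0.3398 -0.0003]
 [ 0.3398  0.9405 -0.0013]
 [-0.0001 -0.0013 -1.    ]] [[364.201    0.     317.2426]
 [  0.     364.201  235.4982]
 [  0.       0.       1.    ]]
[[0.2535 0.5749 0.    ]
 [0.035  0.6533 0.    ]
 [0.134  0.243  0.    ]
 [0.3722 0.9047 0.    ]
 [0.3576 0.5376 0.    ]]
top corners [[0.5318 0.4318 0.045 ]
 [0.5085 0.3737 0.045 ]
 [0.4247 0.4155 0.045 ]
 [0.4528 0.4715 0.045 ]]
```

Careful with the scale: shifts go in shares of 80 cm and turns go in shares of pi rad. That gives: -0.38 m / 0.8 = -0.475, -0.35 m / 0.8 = -0.4375.

inch_along --plan "1 -0.0563 -0.0188 -0.025 0 0 0 | 1 -0.1125 -0.0375 -0.0375 0 0 0 | 1 -0.1688 -0.05 -0.0375 0 0 0 | 1 -0.225 -0.0688 -0.0375 0 0 0 | 1 -0.275 -0.0875 -0.0375 0 0 0 | 1 -0.3313 -0.1 -0.0375 0 0 0 | 1 -0.3875 -0.1188 -0.0375 0 0 0 | 1 -0.4375 -0.1313 -0.0375 0 0 0 | 1 -0.475 -0.1438 -0.0375 0 0 0 | 1 -0.475 -0.1438 -0.0375 0 0 0"

```text
clock: 1.15
tool_pos: [0.5357, 0.3446, 0.268]
eef_rot: [0.177, 0.984, -0.002, 0.002]
contact_force: [0.0, -0.3, 0.2]
opening: 0.996
finger_force: 0.0
```

Run:
```python
from h import *
cv2.imwrite("pics/wrist1.png",viewer.snapshot("wrist")[:,:,::-1]); s=r.get_state(); print(s["tool_pos"],s["eef_rot"])
c=cam("wrist"); np.savez("w1.npz",K=c[0],M=c[1],t=c[2])
```

```text
[0.53280263 0.34764845 0.26809353] [ 1.75203543e-01  9.84531865e-01 -7.96268466e-04  3.01198008e-04]
```

View pics/wrist1.png

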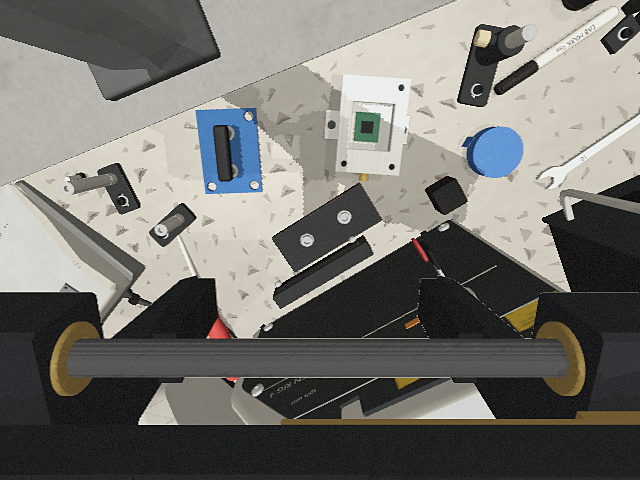

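The wrist view shows the three-hole cover at (230,150). Its holes are at (249,116), (212,187) and (255,186), and the handle is at (222,152). The housing's threads are at (401,87), (343,164) and (394,170), with the brass socket (+x) at (364,177). The cover and housing are turned almost the same way.

Add to h.py:
```python
def spot(im,uv,rad,f):
    """centroid of mask f(bgr) in a window round uv, taking the component nearest the middle"""
    u,v=np.round(uv).astype(int); w=im[v-rad:v+rad+1,u-rad:u+rad+1].astype(int)
    n,l,st,ce=cv2.connectedComponentsWithStats(f(w).astype(np.uint8))
    k=[i for i in range(1,n) if st[i,4]>5]
    i=min(k,key=lambda i:np.hypot(*(ce[i]-rad))); return np.r_[ce[i]+[u-rad,v-rad],st[i,4]]
notblue=lambda w:(w[...,0]-w[...,2]<55)
dark=lambda w:(w.max(2)<110)
vdark=lambda w:(w.max(2)<70)
def load(f):
    d=np.load(f); return d["K"],d["M"],d["t"]
```

Run:
```python
from h import *
np.set_printoptions(precision=4,suppress=True)
im=cv2.imread("pics/wrist1.png");c=load("w1.npz")
H=np.array([spot(im,u,7,notblue) for u in [(255,186),(212,187),(249,116)]])
T=np.array([spot(im,u,6,dark) for u in [(394,170),(343,164),(401,87)]])
print(H,T)
P=plane(c,H[:,:2],.005);Q=plane(c,T[:,:2],.045);print(P,Q)
for X in(P,Q):
    print("centre",(X[1]+X[2])/2,"yaw",np.degrees(np.arctan2(*(X[0]-X[2])[1::-1])),np.degrees(np.arctan2(*-(X[0]-X[1])[:2]*[1,-1])),"sizes",np.linalg.norm(X[0]-X[2]),np.linalg.norm(X[0]-X[1]))
hd=spot(im,(222,152),35,vdark);print("handle",hd,plane(c,hd[:2],.039))
np.savez("d1.npz",H=H,T=T,hd=hd)
```

```text
[[254.1129 184.5968  62.    ]
 [211.6562 186.1406  64.    ]
 [248.3506 115.4416  77.    ]] [[391.     166.5     26.    ]
 [343.3846 163.0769  26.    ]
 [400.92    87.44    25.    ]]
[[0.4946 0.2852 0.005 ]
 [0.4797 0.2397 0.005 ]
 [0.4243 0.3081 0.005 ]] [[0.5225 0.4292 0.045 ]
 [0.5029 0.3856 0.045 ]
 [0.4552 0.4596 0.045 ]]
centre [0.452  0.2739 0.005 ] yaw -18.055413548903644 -18.0699640178958 sizes 0.07392532810685246 0.04792040374452716
centre [0.4791 0.4226 0.045 ] yaw -24.347082546788652 -24.198321692670884 sizes 0.07384787739055294 0.047739233786748506
handle [222.8209 152.8966 793.    ] [[0.4521 0.2752 0.039 ]]
```

Scaled: 0.098 m / 0.8 = 0.1225, -0.0965 m / 0.8 = -0.1206, -0.037 rad / 3.1416 = -0.0118.

inch_along --plan "1 0.0188 -0.0375 0.0375 0 0 -0.0118 | 1 0.0375 -0.075 0.075 0 0 -0.0118 | 1 0.0563 -0.1063 0.1063 0 0 -0.0118 | 1 0.0638 -0.1206 0.1225 0 0 -0.0118 | 1 0.0638 -0.1206 0.1225 0 0 -0.0118 | 1 0.0638 -0.1206 0.1225 0 0 -0.0118"

```text
clock: 1.8
tool_pos: [0.45, 0.2789, 0.1713]
eef_rot: [0.153, 0.988, 0.001, 0.0]
contact_force: [0.3, 0.5, 0.4]
opening: 1.002
finger_force: 0.0
```

Run:
```python
from h import *
np.set_printoptions(precision=4,suppress=True)
im=viewer.snapshot("wrist")[:,:,::-1];cv2.imwrite("pics/wrist2.png",im);c=cam("wrist");s=r.get_state(); print(s["tool_pos"],s["eef_rot"])
np.savez("w2.npz",K=c[0],M=c[1],t=c[2])
c1=load("w1.npz");d=np.load("d1.npz")
P=plane(c1,d["H"][:,:2],.005);Q=plane(c1,d["T"][:,:2],.045)
h,t=proj(c,P),proj(c,Q);print(h,t)
H=np.array([spot(im,u,11,notblue) for u in h]);T=np.array([spot(im,u,9,dark) for u in t]);print(H,T)
hd=spot(im,proj(c,plane(c1,d["hd"][:2],.039))[0],45,vdark);print("handle",hd)
for a,b in((d["H"],H),(d["T"],T),(d["hd"][None],hd[None])):
    print("tri",tri(c1,a[:,:2],c,b[:,:2]))
for X in(plane(c,H[:,:2],.005),plane(c,T[:,:2],.045)):
    print(X,"centre",(X[1]+X[2])/2,"yaw",np.degrees(np.arctan2(*(X[0]-X[2])[1::-1])),np.linalg.norm(X[0]-X[2]),np.linalg.norm(X[0]-X[1]))
print(plane(c,hd[:2],.039))
```

```text
[0.4507 0.2792 0.1716] [0.1535 0.9881 0.0014 0.0008]
[[337.8696 258.6291]
 [285.0581 258.2875]
 [339.7794 176.6285]] [[525.4817 254.77  ]
 [466.1814 248.2179]
 [552.4416 160.1135]]
[[335.6951 263.2683  82.    ]
 [283.2118 262.9176  85.    ]
 [342.7942 172.6502 243.    ]] [[522.8333 261.2333  30.    ]
 [463.7273 254.6061  33.    ]
 [549.5667 166.8     30.    ]]
handle [ 308.9286  231.9001 1121.    ]
tri [[0.4953 0.2843 0.01  ]
 [0.4804 0.2399 0.0118]
 [0.4231 0.3099 0.0057]]
tri [[0.5237 0.4267 0.0481]
 [0.5041 0.3835 0.049 ]
 [0.4571 0.4576 0.0464]]
tri [[0.4531 0.2734 0.0395]]
[[0.4983 0.282  0.005 ]
 [0.4834 0.2366 0.005 ]
 [0.4219 0.3115 0.005 ]] centre [0.4526 0.2741 0.005 ] yaw -21.11297260770199 0.08189801228653514 0.047793937864912386
[[0.5272 0.4263 0.045 ]
 [0.5075 0.3827 0.045 ]
 [0.4594 0.4569 0.045 ]] centre [0.4835 0.4198 0.045 ] yaw -24.288460756889524 0.0743947500265896 0.047836324153745766
[[0.4543 0.2715 0.039 ]]
```

View pics/wrist2.png

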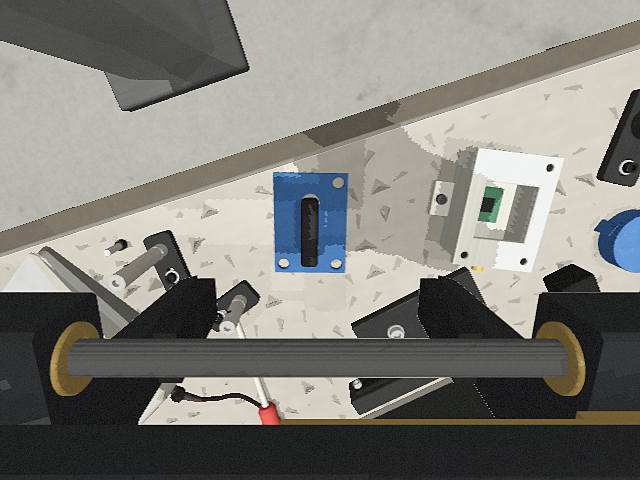

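The picture shows the cover at (311,222), with holes at (338,183), (284,263) and (336,264), and the threads at (550,168), (464,255) and (522,262). In both views I read the camera pose after the shot while the arm was still settling. I'll remeasure now that it is still, and read the pose first.

inch_along --plan "1 0 0 0 0 0 0 | 1 0 0 0 0 0 0 | 1 0 0 0 0 0 0"

```text
clock: 2.15
tool_pos: [0.4505, 0.2776, 0.1711]
eef_rot: [0.154, 0.988, 0.001, 0.0]
contact_force: [-0.2, 0.9, 0.0]
opening: 0.999
finger_force: 0.0
```

Add to h.py:
```python
def shot(k,hu,tu,hdu,hr=9,save=True):
    c=cam("wrist");im=viewer.snapshot("wrist")[:,:,::-1];cv2.imwrite(f"pics/wrist{k}.png",im)
    H=np.array([spot(im,u,hr,notblue) for u in hu]);T=np.array([spot(im,u,hr,dark) for u in tu]);hd=spot(im,hdu,48,vdark)
    print(H,T,hd)
    for X in(plane(c,H[:,:2],.005),plane(c,T[:,:2],.045)):
        print("centre",(X[1]+X[2])/2,"yaw",np.degrees(np.arctan2(*(X[0]-X[2])[1::-1])),np.linalg.norm(X[0]-X[2]),np.linalg.norm(X[0]-X[1]))
    print("handle",plane(c,hd[:2],.039))
    np.savez(f"w{k}.npz",K=c[0],M=c[1],t=c[2],H=H,T=T,hd=hd)
```

Run:
```python
from h import *
np.set_printoptions(precision=4,suppress=True)
s=r.get_state();print(s["tool_pos"],R.from_quat(s["eef_rot"]).as_matrix())
shot(3,[(336,264),(284,263),(338,183)],[(522,262),(464,255),(550,168)],(309,232))
```

```text
[0.4505 0.2776 0.1711] [[-0.9524  0.3048  0.0009]
 [ 0.3048  0.9524  0.0009]
 [-0.0006  0.0012 -1.    ]]
[[337.1059 262.3765  85.    ]
 [284.5116 262.0698  86.    ]
 [339.2703 181.0901 111.    ]] [[524.6552 259.7241  29.    ]
 [465.4722 253.0833  36.    ]
 [551.1579 165.7632  38.    ]] [ 310.2895  230.6483 1126.    ]
centre [0.4548 0.2705 0.005 ] yaw -18.34580985329231 0.07360498048311445 0.04778730195884767
centre [0.4824 0.419  0.045 ] yaw -24.263007691190758 0.07364243238156616 0.04766363876112205
handle [[0.4531 0.271  0.039 ]]
```

Scaled: 0.04 m / 0.8 = 0.05, -0.006 m / 0.8 = -0.0075, 0.008 rad / 3.1416 = 0.0025.

inch_along --plan "1 -0.0075 -0.0069 0.025 0 0 0.0025 | 1 -0.0075 -0.0069 0.05 0 0 0.0025 | 1 -0.0075 -0.0069 0.05 0 0 0.0025 | 1 -0.0075 -0.0069 0.05 0 0 0.0025 | 1 -0.0075 -0.0069 0.05 0 0 0.0025 | 1 -0.0075 -0.0069 0.05 0 0 0.0025"

```text
clock: 2.8
tool_pos: [0.4544, 0.2705, 0.1316]
eef_rot: [0.158, 0.987, 0.001, 0.001]
contact_force: [0.8, 0.0, 0.6]
opening: 0.999
finger_force: 0.0
```

Run:
```python
from h import *
np.set_printoptions(precision=4,suppress=True)
s=r.get_state();print(s["tool_pos"],R.from_quat(s["eef_rot"]).as_matrix()[:2,0])
c=cam("wrist");P=lambda ctr,y,z:proj(c,[np.r_[np.array(ctr)+R.from_euler("z",y,degrees=True).as_matrix()[:2,:2]@q,z] for q in[(.037,.024),(.037,-.024),(-.037,.024)]])
h=P((.4548,.2705),-18.3,.005);t=P((.4824,.419),-24.3,.045);hd=proj(c,(.4531,.271,.039))[0]
print(h,t,hd)
shot(4,h,t,hd)
a,b=np.load("w3.npz"),np.load("w4.npz")
for k in "H","T","hd": print(k,tri(load("w3.npz"),np.atleast_2d(a[k])[:,:2],load("w4.npz"),np.atleast_2d(b[k])[:,:2]))
```

```text
[0.4544 0.2705 0.1316] [-0.95    0.3123]
[[347.1728 272.1038]
 [287.1611 271.9832]
 [349.5452 179.1299]] [[566.4259 269.0368]
 [497.2752 261.9373]
 [600.523  158.7836]] [317.1406 236.9415]
[[346.9515 271.6311 103.    ]
 [287.1714 271.6381 105.    ]
 [349.4178 179.2603 146.    ]] [[566.1111 268.8056  36.    ]
 [497.5    261.7391  46.    ]
 [600.1923 159.      52.    ]] [ 317.4437  236.6304 1553.    ]
centre [0.4547 0.2705 0.005 ] yaw -18.37339974043379 0.07350001167157535 0.04779929040469449
centre [0.4824 0.419  0.045 ] yaw -24.375410771294845 0.07370822779499872 0.047621360605029896
handle [[0.453  0.2713 0.039 ]]
H [[ 0.4984  0.2814  0.0016]
 [ 0.4849  0.2345 -0.0032]
 [ 0.4273  0.3048  0.0053]]
T [[0.5265 0.4262 0.0438]
 [0.5067 0.3825 0.0439]
 [0.4586 0.4559 0.0451]]
hd [[0.4531 0.2711 0.0386]]
```

Heights from two views: rim about 44 mm, handle top about 39 mm, plate about 3 mm, all consistent with the text. The tool is centred over the handle, so I'll go down and grip.

Scaled: 0.1165 m / 0.8 = 0.1456, 0.11 m / 0.8 = 0.1375.

inch_along --plan "1 0 0 0.0375 0 0 0 | 1 0 0 0.075 0 0 0 | 1 0 0 0.1 0 0 0 | 1 0 0 0.125 0 0 0 | 1 0 0 0.1375 0 0 0 | 1 0 0 0.1456 0 0 0 | 1 0 0 0.1456 0 0 0 | 1 0 0 0.1456 0 0 0" --squeeze 30

```text
clock: 3.65
tool_pos: [0.4544, 0.2703, 0.0149]
eef_rot: [0.158, 0.987, 0.0, 0.0]
contact_force: [0.6, -0.0, 0.6]
opening: 1.005
finger_force: 0.0
```

inch_along --plan "0 0 0 0 0 0 0 | 0 0 0 0 0 0 0 | 0 0 0 0 0 0 0 | 0 0 0 0 0 0 0 | 0 0 0 0 0 0 0 | 0 0 0 0 0 0 0 | 0 0 0 0 0 0 0 | 0 0 0 0 0 0 0" --squeeze 40

```text
clock: 4.45
tool_pos: [0.454, 0.27, 0.0142]
eef_rot: [0.158, 0.987, 0.0, -0.0]
contact_force: [1.3, -0.6, -0.4]
opening: 0.3
finger_force: 0.0
```

inch_along --plan "0 0 0 0 0 0 0 | 0 0 0 0 0 0 0 | 0 0 0 0 0 0 0 | 0 0 0 0 0 0 0 | 0 0 0 0 0 0 0"

```text
clock: 4.95
tool_pos: [0.4541, 0.2703, 0.0142]
eef_rot: [0.158, 0.987, 0.0, 0.0]
contact_force: [0.3, 0.5, -0.5]
opening: 0.152
finger_force: 40.0
```

inch_along --plan "0 0 0 -0.0125 0 0 0 | 0 0 0 -0.0375 0 0 0 | 0 0 0 -0.075 0 0 0 | 0 0 0 -0.1125 0 0 0 | 0 0 0 -0.1438 0 0 0 | 0 0 0 -0.1438 0 0 0 | 0 0 0 -0.1438 0 0 0 | 0 0 0 -0.1438 0 0 0"

```text
clock: 5.75
tool_pos: [0.4532, 0.2693, 0.1283]
eef_rot: [0.158, 0.987, -0.001, -0.001]
contact_force: [-0.8, -0.4, -3.0]
opening: 0.15
finger_force: 40.0
```

Create m.py:
```python
from h import *
import sys
np.set_printoptions(precision=4,suppress=True)
s=r.get_state();p=np.array(s["tool_pos"]);A=R.from_quat(s["eef_rot"]).as_matrix();c=cam("wrist")
im=viewer.snapshot("wrist")[:,:,::-1];cv2.imwrite(f"pics/hand{sys.argv[1]}.png",im)
h=proj(c,[p+A@np.array([-x,y,.0092]) for x,y in[(.037,.024),(.037,-.024),(-.037,.024)]])
H=np.array([spot(im,u,11,notblue) for u in h]);print(p,A[:2,0],A[2],h,H)
X=plane(c,H[:,:2],p[2]-.0092);m=(X[1]+X[2])/2;yaw=lambda d:np.degrees(np.arctan2(d[1],d[0]))
yc=yaw(X[0]-X[2]);print(X,"cover",m,yc,yaw((X[0]-X[1])[[1,0]]*[-1,1]*[-1,1]),np.linalg.norm(X[0]-X[2]),np.linalg.norm(X[0]-X[1]))
print("cover-tool",A.T@(m-p))
# move: rotate tool by dyaw about world z so cover centre lands on housing
hc=np.array([.4824,.419]);dy=np.radians(-24.3-yc);Rz=R.from_euler("z",dy).as_matrix()
new=hc-(Rz@(m-p))[:2];d=np.r_[new-p[:2],0];print("rz tool",-dy,"shift tool",A.T@d,"target",new)
```

```bash
python3 m.py 1
```

```text
[0.4532 0.2693 0.1283] [-0.9499  0.3125] [ 0.0013 -0.002  -1.    ] [[366.0586 359.082 ]
 [267.867  358.9418]
 [372.1726 210.3639]] [[366.     359.     529.    ]
 [268.     359.     529.    ]
 [371.695  211.7294 377.    ]]
[[0.4957 0.2805 0.1191]
 [0.4809 0.2349 0.1191]
 [0.426  0.3032 0.1191]] cover [0.4535 0.2691 0.1191] -18.1001921472092 18.03568165760722 0.07328489957994963 0.04789200545297581
cover-tool [-0.0003 -0.0001  0.0092]
rz tool 0.1082070600221994 shift tool [ 0.0193  0.1515 -0.0003] target [0.4822 0.4192]
```

View pics/hand1.png

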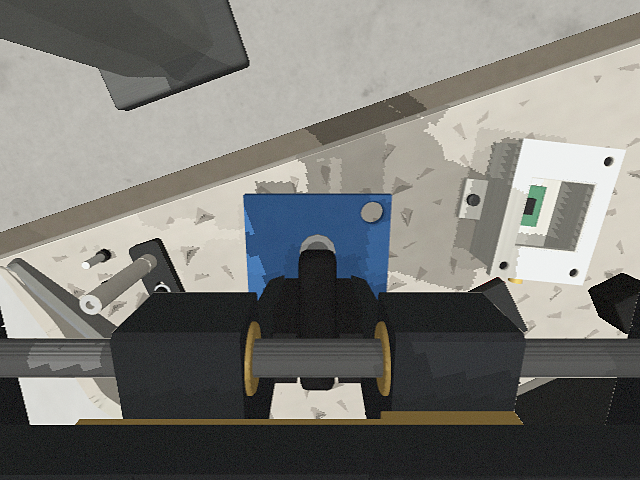

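The plate is held, with hole 2 at (372,212) where a rigid centred grasp puts it. The two +x holes are hidden by the gripper, so those two readings are spurious. I'll carry the plate over the housing at height.

Scaled: 0.152 m / 0.8 = 0.19, 0.145 m / 0.8 = 0.1813, 0.1065 rad / 3.1416 = 0.0339.

inch_along --plan "0 0.005 0.0313 0 0 0 0.0064 | 0 0.01 0.075 0 0 0 0.0127 | 0 0.015 0.1188 0 0 0 0.0207 | 0 0.02 0.1563 0 0 0 0.0286 | 0 0.0238 0.1813 0 0 0 0.0339 | 0 0.0244 0.19 0 0 0 0.0339 | 0 0.0244 0.19 0 0 0 0.0339 | 0 0.0244 0.19 0 0 0 0.0339 | 0 0.0244 0.19 0 0 0 0.0339 | 0 0.0244 0.19 0 0 0 0.0339"

```text
clock: 6.8
tool_pos: [0.4832, 0.419, 0.1292]
eef_rot: [0.211, 0.977, -0.001, 0.0]
contact_force: [0.2, -0.7, -2.9]
opening: 0.152
finger_force: 40.0
```

```bash
python3 m.py 2 | tail -2
```

Run:
```python
from h import *
s=r.get_state();A=R.from_quat(s["eef_rot"]).as_matrix();d=np.r_[.4824,.419,s["tool_pos"][2]]-s["tool_pos"]
print(s["tool_pos"],A.T@d,np.degrees(np.arctan2(A[1,0],A[0,0]))-180, A[2])
```

```text
cover-tool [-0.0003 -0.0001  0.0092]
rz tool 0.001974428831097668 shift tool [ 0.001  -0.0002 -0.    ] target [0.4822 0.4193]
[0.48315278 0.41943453 0.12932335] [ 5.06427775e-04 -7.06424232e-04  3.51537710e-07] -24.368603814496026 [-1.88931188e-04 -6.33072330e-04 -9.99999782e-01]
```

View pics/hand2.png

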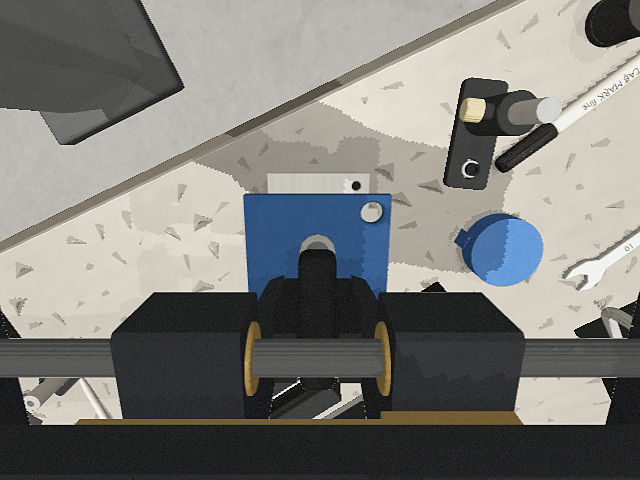

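The plate is over the housing. Thread 2 shows beyond the plate edge at (356,185), and hole 2 is at (372,212). I'll check the thread position again from here, then lower.

Run:
```python
from h import *
np.set_printoptions(precision=4,suppress=True)
c=cam("wrist");im=cv2.imread("pics/hand2.png");s=r.get_state();p=s["tool_pos"];A=R.from_quat(s["eef_rot"]).as_matrix()
t=spot(im,(356,185),6,dark);h=spot(im,(372,212),14,notblue)
T=plane(c,t[:2],.045)[0];H=plane(c,h[:2],p[2]-.0092)[0]
print(t,h,"thread2",T,"(3-view .4586 .4559)","hole2",H,"T-H in tool",A.T@(T-H), "nominal hole2 in tool",A.T@(H-p))
```

```text
[355.8154 185.2769  65.    ] [371.3071 211.8819 381.    ] thread2 [0.4588 0.4571 0.045 ] (3-view .4586 .4559) hole2 [0.4598 0.4559 0.1201] T-H in tool [0.0015 0.0007 0.0751] nominal hole2 in tool [0.0363 0.0236 0.0092]
```

inch_along --plan "0 0.0006 -0.0006 0.025 0 0 0 | 0 0.0006 -0.0006 0.0438 0 0 0 | 0 0.0006 -0.0006 0.0563 0 0 0 | 0 0.0006 -0.0006 0.06 0 0 0 | 0 0.0006 -0.0006 0.06 0 0 0 | 0 0.0006 -0.0006 0.06 0 0 0"

```text
clock: 7.45
tool_pos: [0.4826, 0.4206, 0.0817]
eef_rot: [0.211, 0.978, 0.0, 0.0]
contact_force: [-0.9, -0.5, -1.9]
opening: 0.154
finger_force: 40.0
```

Scaled: 0.01 m / 0.8 = 0.0125, 0.005 m / 0.8 = 0.0063.

inch_along --plan "0 0 0 0.0063 0 0 0 | 0 0 0 0.0125 0 0 0 | 0 0 0 0.0125 0 0 0 | 0 0 0 0.0125 0 0 0 | 0 0 0 0.0125 0 0 0 | 0 0 0 0.0125 0 0 0"

```text
clock: 8.05
tool_pos: [0.4824, 0.4204, 0.0714]
eef_rot: [0.211, 0.978, 0.0, 0.0]
contact_force: [0.4, 0.3, -2.0]
opening: 0.151
finger_force: 40.0
```

Run:
```python
from h import *
np.set_printoptions(precision=4,suppress=True)
s=r.get_state();p=s["tool_pos"];A=R.from_quat(s["eef_rot"]).as_matrix();c=cam("wrist")
w=viewer.snapshot("wrist")[:,:,::-1]; cs=cam("side");b=viewer.snapshot("side")[:,:,::-1];d=cam("scene");a=viewer.snapshot("scene")[:,:,::-1]
for n,i in zip("wsc",(w,b,a)):cv2.imwrite(f"pics/fin_{n}.png",i)
d0=np.r_[.4824,.419,p[2]]-p;print(p,A[2],"to target in tool",A.T@d0,np.degrees(np.arctan2(A[1,0],A[0,0]))-180)
h=spot(w,(372,212),14,notblue);t=spot(w,h[:2],8,dark) if 1 else 0
T=plane(c,t[:2],.045)[0];H=plane(c,h[:2],p[2]-.0092)[0];print(h,t,"T-H tool",A.T@(T-H))
u=proj(cs,[[.482,.419,.06]])[0].astype(int);v=proj(d,[[.482,.419,.06]])[0].astype(int)
f=lambda im,x,y,q:cv2.resize(im[y-q*3//4:y+q*3//4,x-q:x+q],(400,300),interpolation=cv2.INTER_CUBIC)
cv2.imwrite("pics/fin.png",np.hstack([f(w,372,212,28),f(b,*u,64)]));print(u)
```

```text
[0.4824 0.4204 0.0714] [-0.0001  0.0004 -1.    ] to target in tool [-0.0006 -0.0013 -0.    ] -24.308821922668784
[371.4315 212.0775 387.    ] [366.9423 206.4423  52.    ] T-H tool [-0.0008  0.0003  0.0172]
[255 335]
```

View pics/fin.png

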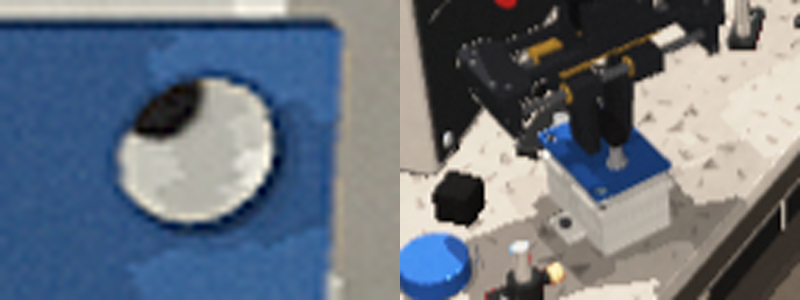

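In the wrist crop, thread 2 shows through hole 2 where the slanted view should put it. The side crop shows the plate level with a clear gap above the housing. The remaining error is about 1 mm in tool y, so I'll correct that, check and hand in.

Scaled: -0.001 m / 0.8 = -0.0013.

inch_along --plan "0 0 -0.0013 0.0013 0 0 0 | 0 0 -0.0013 0.0013 0 0 0 | 0 0 -0.0013 0.0013 0 0 0 | 0 0 -0.0013 0.0013 0 0 0 | 0 0 -0.0013 0.0013 0 0 0 | 0 0 -0.0013 0.0013 0 0 0"

```text
clock: 8.8
tool_pos: [0.4819, 0.4194, 0.0702]
eef_rot: [0.211, 0.978, 0.0, 0.0]
contact_force: [0.0, 0.5, -1.6]
opening: 0.152
finger_force: 40.0
```

Run:
```python
from h import *
s=r.get_state();p=s["tool_pos"];A=R.from_quat(s["eef_rot"]).as_matrix();c=cam("wrist");w=viewer.snapshot("wrist")[:,:,::-1]
e=A.T@(np.r_[.4824,.419,p[2]]-p);h=spot(w,(372,212),14,notblue);print("to target",e,"hole2",h,"underside above rim",p[2]-.0142-.045,s["contact_force"])
if np.hypot(e[0],e[1])<.002 and .007<p[2]-.0592<.015 and s["finger_force"]>10: print(ticket.finish_job())
```

```text
to target [-6.24886972e-04 -1.45813479e-04 -8.65140516e-09] hole2 [371.41994751 211.97637795 381.        ] underside above rim 0.011045881577436606 [ 0.01806792  0.46192416 -1.60358634]
the job is handed in; nothing more can be done
None
```

The job is handed in with the gripper holding the three-hole cover level about 11 mm above the housing rim, its holes within about 1 mm of the threads by my measurements; holes 0 and 1 were hidden by the gripper, so their alignment is inferred from hole 2 and the plate's pose.

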